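Serve one jam jar from the lever dispenser

TASK

Serve one mini jam jar from the dispenser: push the blue dish straight in under the outlet until it touches the dispenser's front stop, then press the green lever pad all the way down so that the green lid lifts, and keep it down until the front jar has rolled into the dish. Then let the lever come up slowly under your fingers so that the lid eases shut without slamming, and move clear. Only push and press: do not pick up or tip the dish, do not touch the jars or the lid, and leave the tin, the spice jar and the mug alone.

Things in the scene. Friction and masses are not known exactly. Their poses are not given: they have to be found in the camera images.
- dispenser: Jar dispenser, fixed, base 180 x 100 mm, 145 mm high: black base plate, aluminium uprights, and a steel chute, open on top, that slopes down to the front. Origin: centre of its underside. z is up; -x points out of the front (outlet), roughly towards the robot; +y is the side with the lever. In this frame the chute's lip ends at x = -101 mm, z = 46 mm, and is 58 mm wide.
- dish_stop (a point): Middle of the front stop (aluminium upright under the lip, 4 to 46 mm high, 90 mm wide) that the dish is pushed against; at (-85, 0, 20) mm in the dispenser's frame, facing -x.
- lever_pad (a point): Centre of the top face of the green lever pad, 40 mm (dispenser's x) x 34 mm (y) x 10 mm; at rest level, at (-160, 105, 80) mm in the dispenser's frame, free below. The lever turns about an axis along the dispenser's y through x = -81, z = 56 mm, so the pad moves on an arc about it and tilts with it.
- lever (a joint): Lever angle: 0 at rest (pad up), 0.52 rad right down against its stop, where the centre of the pad's top has come down 42 mm (to x = -162, z = 38 mm in the dispenser's frame). It is sprung back up: about 4 N on the pad starts it and 7 N holds it right down.
- lid (a joint): Angle of the green lid, raised by the lever through a pull rod: 0 shut, 1.25 rad fully raised with the lever right down. When the lever is let go, its spring throws the lid shut.
- lid_edge (a point): Middle of the bottom edge of the green lid (48 mm wide flap, hinged at its top at x = -94, z = 130 mm in the dispenser's frame). Shut, it hangs just above the chute floor in front of the first jar; raised, it reaches forward to about x = -160 mm, 90 to 140 mm high, within 25 mm of y = 0 (pivots and pull rod within 50 mm).
- dish: Blue dish, open on top, 96 mm (its x) x 116 mm (its y) x 34 mm high, walls and floor 4 mm, 0.3 kg; loose on the worktop in front of the outlet, its x axis roughly along the dispenser's x. Origin: centre of its underside. Pushed home against the stop, its origin is at x = -133 mm, y = about 0 in the dispenser's frame.
- jar_1: Front jar, against the lid: small jam jar with a white cap and white paper label, 0.08 kg, 42 mm diameter, 44 mm long, lying on its side across the chute so that it rolls. Origin: its centre; y is its own axis.
- jar_2: Second jar, the same size, behind the first; a bar on the lever holds it back while the lid is up, and it rolls down against the lid as the lid shuts. Origin: its centre.
- jar_3: Third jar, the same size, behind the second. Origin: its centre.
- olive_tin: Tin, 76 mm diameter, 58 mm high, standing beside the dispenser on the lever side. Origin: centre of its underside.
- spice_jar: Spice jar with yellow cap, 42 x 42 x 96 mm, standing beside the rear of the dispenser on the lever side. Origin: centre of its underside.
- mug: White cup with a handle, 62 x 88 x 50 mm, on the worktop to the right of the dish as the robot sees it. Origin: centre of its underside.

How it is judged:
By the outcome, as a careful person would: the job done as asked, in the order asked, and still so for the second after the job is handed in, with the robot touching nothing.
It also fails if it takes over 54 s, if anything falls off the work surface, if the arm or the gripper's body presses on something with over 40 N, if the wrist force passes 120 N, or if a joint passes its speed limit or range.

ROBOT

A 7-joint arm with a two-finger parallel gripper is mounted at the origin on a cart in front of the work surface, level with it; the furniture and walls round the work are solid. World frame = base frame: x ahead of the robot, y to its left, z up, the work surface at z = 0. Lengths are in mm, angles in rad, forces in N, time in s.
With the tool pointing down it reaches from about 400 to 875 mm from the base axis. Payload 19.3 kg.
Tool frame: the origin (TCP) lies at the very end of the fingers, on their centre line; the grasp point (between the pads) lies 19 mm behind it (grip_point_offset is the z of the grasp point in the tool frame, in mm); z points along the fingers, x is the direction in which the jaws open and shut, and the axes are right-handed (so a half turn about z gives the same grasp; the last joint's range is limited). The gripper opens to 85 mm and grips with 20 to 120 N. Pads are 22 mm wide; open, the fingers measure 114 mm over their backs; the gripper's body (76 mm by 85 mm) begins 54 mm behind the grasp point. The pads swing forward as they close: fully open they stand 13 mm farther back than shut.
Start: joints at [-1.326, 0.521, -0.036, 1.599, 0.021, 1.021, -0.113], TCP at [193.535, 594.272, 231.291] pointing down, gripper open.
Joint ranges: [-2.91, 2.91], [-0.3, 2.13], [-1.5, 1.42], [0.17, 2.43], [-1.26, 4.41], [0.16, 1.93], [-2.52, 2.52]. Speed limits (rad/s): [1.89, 1.89, 2.39, 2.39, 3.01, 3.01, 3.01].

INTERFACE

Orientations are given as a 3x3 rotation matrix whose columns are the frame's x, y, z axes.
In Python, from workcell import movep, movel, goto_joints, open_gripper, clamp, wait, inverse_kinematics, read_state, camera, PlanningError, finish_job, grip_point_offset gives the robot as it stands. Calls block until the motion is done:
- movep(position, orientation): joint-space move of the TCP to a pose.
- movel(position, frame=None, max_speed=150, guard=None): straight line of the TCP; frame=None keeps the orientation; max_speed is the mean speed in mm/s. With guard (N) it stops when the force on the tool has changed by that much, and returns True; else False.
- goto_joints(angles): joint-space move.
- open_gripper() and clamp(): open the fingers fully, or close them until they stop; the grip force is fixed at half the most.
- wait(seconds).
- inverse_kinematics(position, orientation): joint angles nearest the present ones, or None.
- read_state(): the state.
- camera(name): name is "side" or "top"; returns a dict with "image" (420x560x3 uint8, blue, green, red), "range_z" (420x560 float32, mm along the optical axis (not along the pixel's ray), 0 where there is no reading), "fx", "fy", "cx", "cy" (pixels), "dist_coeffs" ([k1, k2, p1, p2, k3] as OpenCV has them; the pictures are not rectified), "cam_to_world" (4x4, takes a point from camera to world coordinates). Camera axes: x right, y up, looking along -z (the intrinsics and any distortion apply to the point x, -y, -z); pixel columns grow to the right and rows downward; lengths in mm; the calibration is good to about 2 mm. A picture is of the moment at which its call begins.
A pose or a line that the arm cannot do raises PlanningError and nothing moves.
- finish_job(): hands the job in, once; it reports no verdict.
The state is a dict: "time": time; "qpos": joint angles; "qvel": joint speeds; "joint_efforts": joint torques, N m; "eef_pos": TCP position; "tool_rot": TCP orientation; "ft_force": force on the tool from outside, world axes, zero at the start; "torque": the same for the moment, N m; "finger_gap": finger opening in mm.
Only numpy, scipy, OpenCV 4.12 (cv2) and the standard library are available. Lean on these libraries where they do the work, as an engineer would, in place of code of your own. Each camera call takes 0.05 s, during which the arm holds its last target. There are 200 camera calls.

## Working session

There is one attempt and no reset: what is moved stays moved. The work goes in short steps, each a Python script; the robot and the scene stay as the last script left them, time stands still between calls to the robot, and variables do not carry over. Pictures are saved under pics/ and viewed, about 8 in all and at most 12, crops included, and the job is handed in when it is done.

```bash
mkdir -p pics; ls; cat > h.py <<'E'
import numpy as np, cv2
from workcell import *
def world(c):
    "per-pixel world points from range image"
    h,w=c["range_z"].shape
    K=np.array([[c["fx"],0,c["cx"]],[0,c["fy"],c["cy"]],[0,0,1.]])
    u,v=np.meshgrid(np.arange(w),np.arange(h))
    n=cv2.undistortPoints(np.stack([u,v],-1).reshape(-1,1,2).astype(np.float64),K,np.array(c["dist_coeffs"],float)).reshape(h,w,2)
    z=c["range_z"].astype(float)
    p=np.stack([n[...,0]*z,-n[...,1]*z,-z,np.ones_like(z)],-1)
    return (p@np.array(c["cam_to_world"]).T)[...,:3]
E
python3 - <<'E'
from h import *
for n in("top","side"):
    c=camera(n); cv2.imwrite(f"pics/{n}0.png",c["image"]); np.save(f"{n}0.npy",world(c))
    print(n,np.round(c["cam_to_world"],2).tolist(),c["fx"],c["dist_coeffs"])
s=read_state();print({k:np.round(v,2).tolist() for k,v in s.items()},grip_point_offset)
E
```

```text
pics
top [[-0.0, 0.99, -0.16, 360.04], [-1.0, -0.0, 0.02, 314.5], [0.02, 0.16, 0.99, 1165.12], [0.0, 0.0, 0.0, 1.0]] 419.55542132272274 [-0.05054634  0.          0.          0.          0.        ]
side [[-1.0, -0.06, 0.05, 585.89], [0.08, -0.78, 0.62, 1112.71], [0.0, 0.63, 0.78, 1112.27], [0.0, 0.0, 0.0, 1.0]] 526.5799905874613 [-0.0277036  0.         0.         0.         0.       ]
{'time': 0.1, 'qpos': [-1.33, 0.52, -0.04, 1.6, 0.02, 1.02, -0.11], 'qvel': [-0.0, -0.0, -0.0, -0.0, 0.0, 0.0, -0.0], 'joint_efforts': [0.0, -92.85, 1.98, -37.05, 0.02, 0.01, 0.0], 'eef_pos': [193.43, 594.01, 230.8], 'tool_rot': [[0.31, 0.95, -0.0], [0.95, -0.31, -0.0], [-0.0, 0.0, -1.0]], 'ft_force': [-0.74, -0.8, -0.35], 'torque': [-0.04, 0.03, 0.0], 'finger_gap': 85.5} -18.700000000000003
```

View pics/top0.png

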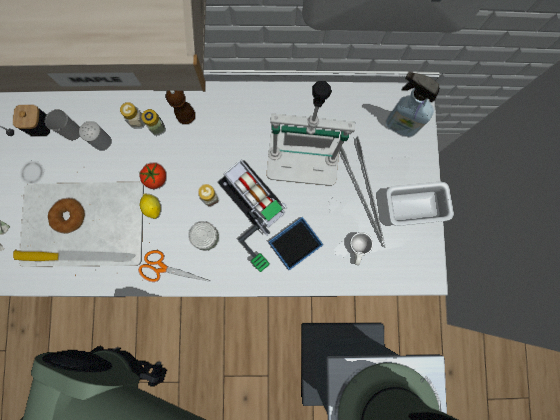

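View pics/side0.png

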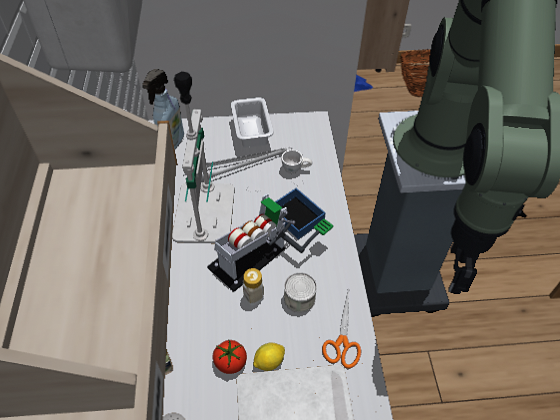

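Top view: dish at about (296,243), pad (260,262), lid (273,211), black base from (222,180) to (285,220), tin (203,235), mug (360,243). Next I'll measure these.

```bash
cat >> h.py <<'E'
def masks(img):
    hsv=cv2.cvtColor(img,cv2.COLOR_BGR2HSV); H,S,V=[hsv[...,i].astype(int) for i in range(3)]
    return dict(blue=(H>100)&(H<125)&(S>90)&(V>40), green=(H>50)&(H<85)&(S>120)&(V>50), black=(V<45))
E
python3 - <<'E'
from h import *
for n in("top","side"):
    P=np.load(f"{n}0.npy"); m=masks(cv2.imread(f"pics/{n}0.png"))
    on=(P[...,0]>300)&(P[...,0]<760)&(abs(P[...,1]-310)<330)
    print(n,"table z",np.median(P[on][:,2]))
    for k,lo,hi in(("blue",28,40),("green",60,90),("green",95,150),("black",-3,14)):
        q=m[k]&on&(P[...,2]>lo)&(P[...,2]<hi)
        nn,lab,st,ce=cv2.connectedComponentsWithStats(q.astype(np.uint8))
        for i in range(1,nn):
            if st[i,4]<25: continue
            X=P[lab==i]; r=cv2.minAreaRect(X[:,:2].astype(np.float32))
            print(k,lo,st[i,4],ce[i].round(),"mean",X.mean(0).round(1),"z",np.percentile(X[:,2],[5,50,95]).round(1),"rect",np.round(r[0],1),np.round(r[1],1),round(r[2],1))
E
python3 - <<'E'
import cv2
for n,(x,y,w,h) in dict(top=(180,140,210,150),side=(190,160,170,150)).items():
    i=cv2.imread(f"pics/{n}0.png")[y:y+h,x:x+w]; cv2.imwrite(f"pics/{n}0c.png",cv2.resize(i,None,fx=3.6,fy=3.6,interpolation=cv2.INTER_CUBIC))
E
```

```text
top table z 1.5904931888062492
blue 28 195 [294. 243.] mean [455.2 247.5  32.9] z [29.2 32.8 36.7] rect [456.7 245.1] [ 94.8 115.4] 36.7
green 60 163 [260. 262.] mean [403.1 340.2  79.5] z [75.7 79.7 82.6] rect [403.3 340.1] [37.7 32. ] 40.4
green 95 218 [271. 210.] mean [529.8 309.9 136.1] z [131.6 136.2 140.9] rect [531.2 308. ] [27.6 52.5] 40.7
black -3 67 [267. 189.] mean [612.  322.5   7.7] z [ 4.4  7.7 11.3] rect [619.6 332.1] [120.   12.5] 39.4
black -3 371 [237. 199.] mean [583.3 405.6   7.4] z [ 3.6  7.3 10.9] rect [578.3 400.2] [157.5  24.5] 40.1
black -3 1073 [295. 244.] mean [455.8 243.5   4. ] z [0.2 4.  7.5] rect [456.7 243. ] [ 82.5 103. ] 36.0
side table z 3.8950267773501537
blue 28 217 [303. 211.] mean [442.  250.7  32.9] z [28.4 33.  37.2] rect [457.6 246.1] [ 97.9 117.7] 35.3
green 60 46 [272. 218.] mean [528.8 311.3  85.4] z [80.5 85.9 89.6] rect [531.4 309.3] [ 8.2 42.6] 38.4
green 60 162 [323. 226.] mean [404.6 342.9  80.8] z [77.  81.1 84.9] rect [404.2 342. ] [38.6 33.8] 40.9
green 95 225 [272. 207.] mean [528.3 311.6 128.9] z [ 96.9 137.4 142.6] rect [531.8 308.2] [30.2 55.3] 41.1
black -3 592 [299. 212.] mean [450.2 235.7   6.1] z [2.4 6.1 9.7] rect [456.6 234.4] [74.6 94.7] 34.6
black -3 1126 [247. 264.] mean [595.7 390.5   9. ] z [ 4.9  9.1 12.6] rect [597.2 370.1] [180.4  98. ] 40.7
```

View pics/top0c.png

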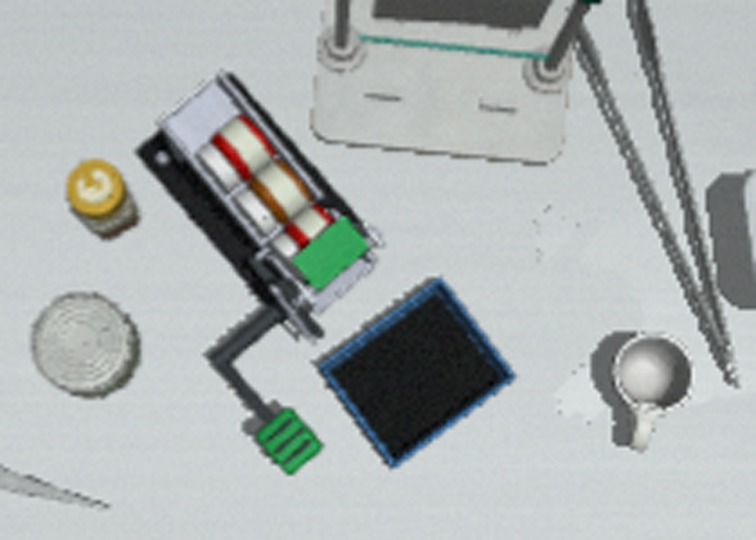

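The side view agrees with the top view. Dispenser yaw is about 40.5°, the pad is at (404,341,80), and the dish is at (457,245). The dish is on the outlet axis to within 3 mm and needs about 52 mm of travel. I'll push it with the two open fingers, which also squares it.

```bash
cat >> h.py <<'E'
a=np.radians(40.5); ex=np.array([np.cos(a),np.sin(a),0]); ey=np.array([-np.sin(a),np.cos(a),0]); ez=np.array([0,0,1.])
R=np.column_stack([ey,np.cross(-ez,ey),-ez])
DISH=np.array([457,245.4,0]); PAD=np.array([403.9,341,80])
def rep(t):
    s=read_state(); print(t,round(s["time"],1),np.round(s["eef_pos"],1),np.round(s["ft_force"],1),round(s["finger_gap"],1))
def local(p,o=np.array([595,367.5,0])): d=np.asarray(p)-o; return np.array([d@ex,d@ey,d[2]]).round(1)
E
python3 - <<'E'
from h import *
s=DISH-79*ex
movep(s+160*ez,R); rep("above")
movel(s+12*ez,max_speed=200); rep("down")
print(movel(s+12*ez+50*ex,max_speed=60,guard=8)); rep("p1")
print(movel(s+12*ez+90*ex,max_speed=30,guard=9)); rep("p2")
c=camera("top"); cv2.imwrite("pics/top1.png",cv2.resize(c["image"][140:290,180:390],None,fx=3.6,fy=3.6,interpolation=cv2.INTER_CUBIC))
P=world(c); m=masks(c["image"])["blue"]&(P[...,2]>26)&(P[...,2]<40)&(P[...,0]<640)&(P[...,0]>350)
r=cv2.minAreaRect(P[m][:,:2].astype(np.float32)); print(r, local([*r[0],0]))
E
```

```text
above 1.8 [397.  194.8 160.1] [ 0.4 -0.3 -0.6] 85.7
down 2.7 [397.2 194.5  12.6] [0.3 0.7 0.1] 85.4
False
p1 3.6 [435.1 226.7  12. ] [ 0.4 -0.4  0.4] 85.5
True
p2 4.4 [448.6 238.2  11.6] [0.3 0.3 1.1] 85.6
((493.6617431640625, 280.8646545410156), (89.39998626708984, 115.58472442626953), 40.274784088134766) [-1.333e+02 -1.000e-01  0.000e+00]
```

View pics/top1.png

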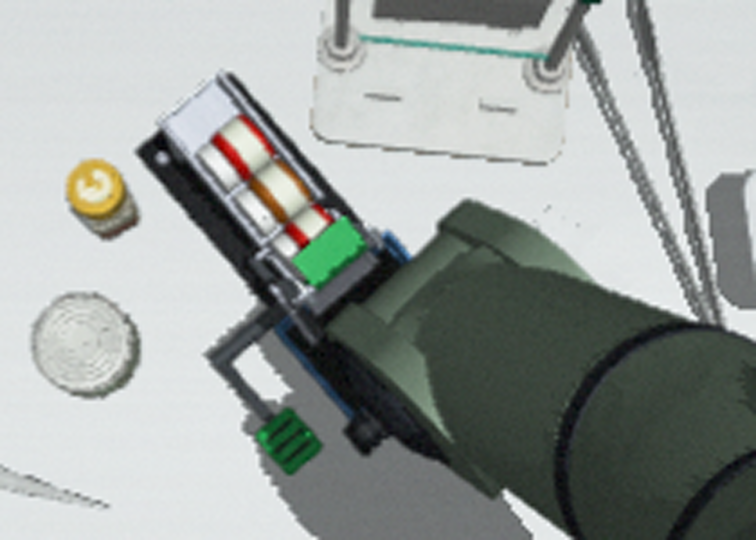

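The dish is under the lip, squared at 40.3°, with its centre near local (-133, 0). Now I'll retreat, recheck it, and go above the pad.

```bash
python3 - <<'E'
from h import *
p=np.array(read_state()["eef_pos"])
movel(p-35*ex,max_speed=100); movel(p-35*ex+150*ez,max_speed=200); clamp()
movep(PAD+3*ey+60*ez,R); rep("above pad")
c=camera("side"); P=world(c); m=masks(c["image"])["blue"]&(P[...,2]>26)&(P[...,2]<40)&(P[...,0]<640)&(P[...,0]>350)
r=cv2.minAreaRect(P[m][:,:2].astype(np.float32)); print(r, local([*r[0],0]))
cv2.imwrite("pics/side2.png",cv2.resize(c["image"][120:320,160:400],None,fx=3,fy=3,interpolation=cv2.INTER_CUBIC))
E
```

```text
above pad 7.2 [401.5 343.7 139.7] [ 0.4 -1.4 -0.1] -0.1
((490.623046875, 278.62542724609375), (97.5535888671875, 118.1251449584961), 38.44355773925781) [-137.1    0.2    0. ]
```

View pics/side2.png

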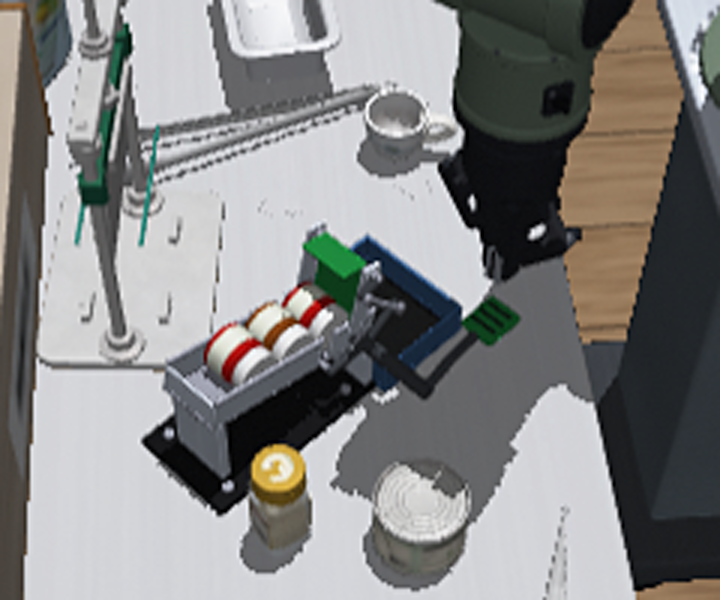

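The jars, lid and lever are clear, and the dish is under the lip. The yaw readings differ (38.4° against 40.3°), so one side may not be flush. A single-point nudge at the middle of its front wall will seat it.

```bash
python3 - <<'E'
from h import *
p=np.array([448.6,238.2,14.])
movep(p-25*ex+120*ez,R); movel(p-25*ex,max_speed=150); rep("down")
print(movel(p+25*ex,max_speed=25,guard=9)); rep("nudge")
q=np.array(read_state()["eef_pos"]); print("extra",(q-p)@ex)
movel(q-30*ex,max_speed=100); movel(q-30*ex+130*ez,max_speed=200)
movep(PAD+3*ey+60*ez,R); rep("above pad")
for n in("side","top"):
    c=camera(n); P=world(c); m=masks(c["image"])["blue"]&(P[...,2]>26)&(P[...,2]<40)&(P[...,0]<640)&(P[...,0]>350)
    r=cv2.minAreaRect(P[m][:,:2].astype(np.float32)); print(n,np.round(r[0],1),np.round(r[1],1),r[2], local([*r[0],0]))
E
```

```text
down 8.7 [429.9 222.4  14.6] [-0.9  0.4 -0. ] 0.0
True
nudge 9.8 [448.6 238.2  13.6] [ 0.9  0.3 -0.1] 0.4
extra 0.0010532222305477154
above pad 11.7 [401.1 343.4 138.6] [ 0.3 -0.8 -0.7] 0.0
side [490.7 279.8] [ 95.9 117.9] 39.469329833984375 [-136.3    1.1    0. ]
top [519.6 236.1] [101.5  39.5] 17.27676010131836 [-142.7  -50.9    0. ]
```

The nudge stopped at exactly the same place, so the dish is firmly on the stop. Now I'll press the lever.

```bash
python3 - <<'E'
from h import *
b=PAD+3*ey
print(movel(b+8*ez,max_speed=80,guard=8)); rep("near")
print(movel([*(b-1.5*ex)[:2],50],max_speed=30,guard=20)); rep("mid")
print(movel([*(b-2*ex)[:2],30],max_speed=15,guard=12)); rep("full")
wait(1.5); rep("held")
for n in("side","top"):
    c=camera(n); cv2.imwrite(f"pics/{n}3.png",c["image"]); P=world(c); m=masks(c["image"])["green"]&(P[...,2]>25)&(P[...,0]<640)&(P[...,0]>350)&(abs(P[...,1]-320)<80)
    print(n,m.sum(),np.percentile(P[m][:,2],[3,50,97]))
i=cv2.imread("pics/side3.png");j=cv2.imread("pics/top3.png")
f=lambda k:cv2.resize(k,(400,400),interpolation=cv2.INTER_CUBIC)
cv2.imwrite("pics/both3.png",np.hstack([f(i[150:310,210:370]),f(j[150:290,200:340])]))
E
```

```text
False
near 12.6 [402.1 343.4  88.3] [0.  0.2 0.1] 0.1
False
mid 14.0 [400.5 342.   49.9] [-4.4 -4.6  5. ] -0.1
True
full 14.7 [401.4 342.7  41.3] [-3.8 -1.7 20.3] 0.4
held 16.2 [401.3 342.7  41.5] [-2.8 -2.6 17.4] 0.2
side 416 [ 42.60005678 118.2286229  134.14396214]
top 499 [ 95.76367352 116.55528554 134.22107858]
```

View pics/both3.png

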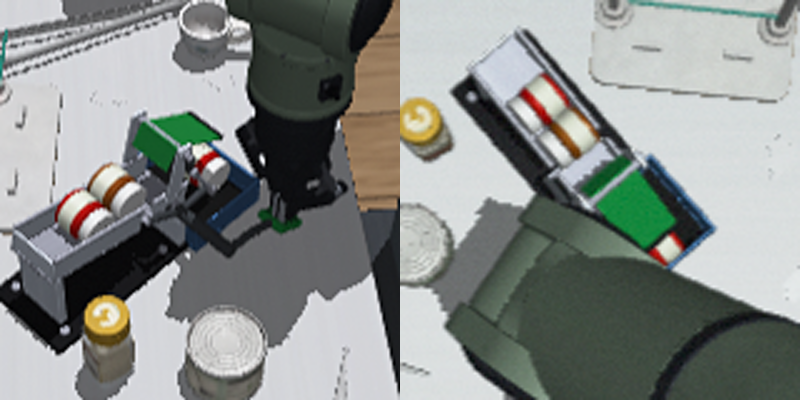

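The lid is fully raised, the pad is on its stop, and the front jar lies in the dish with the other two held back. Now the slow release.

```bash
python3 - <<'E'
from h import *
q=np.array(read_state()["eef_pos"])
for z in(52,62,72,80,88):
    movel([*(q+(2*(z-41)/47)*ex)[:2],z],max_speed=8); rep(z)
movel([*(q+2*ex)[:2],160],max_speed=80)
p=np.array(read_state()["eef_pos"]); movel(p-90*ex+60*ez,max_speed=150); rep("clear"); wait(0.5)
for n in("side","top"):
    c=camera(n); cv2.imwrite(f"pics/{n}4.png",c["image"]); P=world(c); M=masks(c["image"])
    for k,lo,hi in(("green",60,90),("green",95,150),("blue",28,40)):
        m=M[k]&(P[...,2]>lo)&(P[...,2]<hi)&(P[...,0]<640)&(P[...,0]>350)&(abs(P[...,1]-290)<120)
        r=cv2.minAreaRect(P[m][:,:2].astype(np.float32)); print(n,k,np.round(r[0],1),np.round(r[1],1),round(r[2],1),local([*r[0],P[m][:,2].mean()]))
i=cv2.imread("pics/side4.png");j=cv2.imread("pics/top4.png")
f=lambda k:cv2.resize(k,(400,400),interpolation=cv2.INTER_CUBIC)
cv2.imwrite("pics/both4.png",np.hstack([f(i[150:310,210:370]),f(j[150:290,200:340])]))
E
```

```text
52 17.9 [401.  342.3  51.7] [-6.5 -5.1  5.3] -0.2
62 19.3 [401.6 342.8  61.9] [-6.4 -4.1  6. ] 0.0
72 20.7 [402.5 343.7  72. ] [-0.3 -1.3  4.5] 0.0
80 21.9 [402.5 343.7  79.9] [-1.1  0.3  2.2] -0.1
88 23.0 [402.8 344.   87.9] [ 0.6 -0.3 -0.1] -0.3
clear 24.9 [334.5 285.6 219.2] [-1.4  0.4  0.1] 0.3
side green [465.5 331.3] [ 42.7 168. ] 79.6 [-122.    56.6   82.3]
side green [532.1 310.4] [28.9 53.6] 47.4 [-84.9  -2.5 129.2]
side blue [491.5 279.2] [ 96.5 116.3] 40.0 [-1.361e+02  1.000e-01  3.320e+01]
top green [403.2 339.8] [37.4 31.7] 40.8 [-163.9  103.5   79.5]
top green [531.1 307.8] [27.5 52.1] 41.1 [-87.3  -3.9 136.1]
top blue [491.2 279.1] [ 95. 115.] 40.5 [-136.3    0.2   32.9]
```

View pics/both4.png

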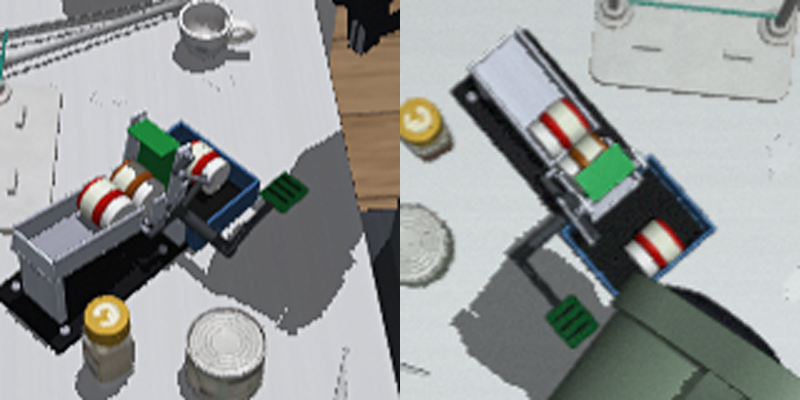

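Everything is in its end state: the lid is shut, the pad is up and level, the jar is in the dish, and jars 2 and 3 are behind the lid. Measured from the pad, the dish is at x = -132 mm, against -133 mm expected.

```bash
python3 -c "
from h import *
finish_job(); rep('done')"
```

```text
the job is handed in; nothing more can be done
the job is handed in; nothing more can be done
```

The job is done and handed in at about 25 s of the 54 s allowed; no verdict was reported.

- **Dish:** I pushed it in with the two open fingers until it met the stop. A second push at its middle stopped at the same place (0.0 mm further), so it was seated.
- **Lever and jar:** I pressed the pad onto its stop, with a peak of about 20 N. I held it there until both cameras showed the front jar in the dish.
- **Release:** I let the lever up at about 8 mm/s. The fingers stayed in contact until about z = 80 mm, so the spring did not throw the lid. I then moved clear.

**Last checks:**
- The lid is shut, the pad is back at its rest height (79.5 mm), and one jar is in the dish with jars 2 and 3 behind the lid.
- The dish is square to the dispenser (40.0–40.5° against 40.5°). The tin, spice jar and mug look unmoved.

**One disagreement:** with my estimated dispenser origin, the dish reads x = -136 mm instead of -133 mm. The pad reads about 4 mm off in the same direction. Measured from the pad, the dish is at -132 mm, so I put this down to the origin estimate rather than a gap at the stop.

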